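# Stamp the entry in the open register

### The job

The entry in the open register is ready to be stamped. With shut fingertips, gently press the self-inking stamp that stands on the register's page straight down as far as it goes, keep it down for about half a second so that the ink takes, then let it spring all the way back up and draw away. Do not lift, tip or shift the stamp, and leave the second stamp on the blue folder and everything else on the desk alone.

Things in the scene. Friction and masses are not known exactly. Their poses are not given: they have to be found in the camera images.
- register: an open register (bound book, cream written pages) lying on the desk, 207 mm along its x (up the page) by 292 mm along its y, spine in the middle along x. Origin under its centre at desk level; x points roughly away from the robot, y to the left, z up. Paper surface: about 18 mm above the desk on the left page (y > 0), 14 mm on the right page. 0.9 kg, loose. It lies to the left or to the right of the blue folder.
- folder: a shut dark blue ring folder lying on the desk, 190 mm (x) by 250 mm (y), 18 mm thick, origin under its centre; leave it alone. 0.9 kg, loose.
- stamp: the self-inking stamp to press: a black office stamp, about 120 g, loose, standing upright on the left page of the open register, its y (long side) turned up to about 0.5 rad from the register's y. A narrow foot frame (37 mm x by 60 mm y) carries a wider cap-like body (44 mm x by 68 mm y, 34 to 75 mm above the foot) with a nearly flat top. Origin at the centre of the foot's underside, on the paper; z up.
- stamp_top (a point): centre of the top of that stamp's body, 75 mm above the foot when up, 63 mm when fully down; it moves with the body. Press here.
- stamp_body (a joint): how far that stamp's body is pressed down: 0 = up, 0.012 m = fully down at its hard stop. A spring resists with about 5 N at the start and 13 N at the bottom and brings the body all the way up again when let go.
- spare_stamp: a second stamp of the same kind, size and look, standing upright on the shut blue folder; not to be touched. Origin at the centre of the foot's underside. Its top is 75 mm higher.
- spare_stamp_body (a joint): how far the second stamp is pressed, 0 to 0.012 m; it must stay at 0.
- pen_black: a black pen, 142 mm long, 9 mm thick, lying loose on the register's right page, roughly along the page's x; leave alone. Origin at the middle of its underside.
- glue_stick: a glue stick with a white cap, 27 mm thick, 92 mm tall, standing on the desk behind the books; leave alone. Origin under its centre.
- gel_bottle: a small flat bottle of hand gel with a blue flip cap, 38 x 47 mm, 106 mm tall, standing behind the books; leave alone. Origin under its centre.
- corrector: a small white bottle of correction fluid, 31 mm thick, 72 mm tall, standing behind the books; leave alone. Origin under its centre.
Not all that is in view belongs to the job. What is shaped like the stamp but pink is not meant.

How it is judged:
By the outcome, as a careful person would: the job done as asked, in the order asked, and still so for the second after the job is handed in, with the robot touching nothing.
It also fails if it takes over 29 s, if anything falls off the work surface, if the arm or the gripper's body presses on something with over 40 N, if the wrist force passes 120 N, or if a joint passes its speed limit or range.

### The arm

A 6-joint arm with a two-finger parallel gripper is mounted at the origin on a cart in front of the work surface, level with it; the furniture and walls round the work are solid. World frame = base frame: x ahead of the robot, y to its left, z up, the work surface at z = 0. Lengths are in m, angles in rad, forces in N, time in s.
With the tool pointing down it reaches from about 0.275 to 0.825 m from the base axis. Payload 4.9 kg.
Tool frame: the origin (TCP) lies midway between the tips of the shut fingers; the grasp point (between the pads) lies 19 mm behind it (grip_point_offset is the distance from the TCP to the grasp point, in m); z points along the fingers, y is the line along which they close (so a half turn about z gives the same grasp; the last joint's range is limited). The gripper opens to 85 mm and grips with 20 to 120 N. Pads are 22 mm wide; open, the fingers measure 114 mm over their backs; the gripper's body (76 mm by 85 mm) begins 54 mm behind the grasp point. The pads swing forward as they close: fully open they stand 13 mm farther back than shut.
Start: joints at [-1.412, 0.326, -0.193, 1.052, 0, 1.437], TCP at [0.159, -0.527, 0.231] pointing down, gripper open.
Joint ranges: [-2.65, 2.65], [-0.97, 1.79], [-1.3, 1.35], [-1.93, 2.1], [-1.47, 1.37], [-3.14, 3.14]. Speed limits (rad/s): [2.57, 2.57, 3.14, 3.14, 3.14, 3.14].

### API

Orientations are given as a rotation vector (axis times angle).
In Python, from cell import * gives the robot as it stands. Calls block until the motion is done:
- movep(position, orientation): joint-space move of the TCP to a pose.
- move_l(position, velocity=0.15, rot=None, until_force=None): straight line of the TCP; rot=None keeps the orientation; velocity is the mean speed in m/s. With until_force (N) it stops when the force on the tool has changed by that much, and returns True; else False.
- set_joints(angles): joint-space move.
- let_go() and grab(newtons=None): open the fingers fully, or close them until they stop; newtons is the grip in N (None keeps the last).
- sleep(seconds).
- ik(position, orientation): joint angles nearest the present ones, or None.
- get_state(): the state.
- grab_frame(name): name is "scene" or "side" or "wrist"; returns a dict with "img" (420x560x3 uint8, red, green, blue), "fx", "fy", "cx", "cy" (pixels), "cam_to_world" (4x4, takes a point from camera to world coordinates); the wrist camera has in their place "T_tool_cam" (4x4, takes a point from camera to tool coordinates, whose origin is the TCP and whose axes are the flange's). Camera axes: x right, y down, z forward; pixel columns grow to the right and rows downward; lengths in m; the calibration is good to about 2 mm. A picture is of the moment at which its call begins: read the wrist's pose just before it. There is no depth.
A pose or a line that the arm cannot do raises MotionError and nothing moves.
- sign_off(): hands the job in; it is judged then, once.
Trained networks look in the newest picture that a camera, given by its name, has taken for a name from the list of things; names that differ only in an ending like _2 or _b are one class to them, and where a whole thing is asked for, a point or a joint stands for the part that bears it (a point fixed in the world has none). Each returns a list of dicts, best first, with "score" (0 to 1); they miss things now and then, are a little off and sometimes report something else, mostly with a low value. They report only what shows in the picture. A call takes as long as a camera call. They do not tell look-alikes from the thing itself.
- spot_in(camera, name): "centre" ([column, row] in pixels, amid what is visible of it).
- silhouettes(camera, name): "mask" (420x560 bool, what is visible of it) and "centre" ([column, row] in pixels, amid what is visible of it).
- tip_of(camera, name): "centre" ([column, row] in pixels: a listed point, or the origin of a listed thing).
The state is a dict: "clock": time; "q": joint angles; "joint_velocities": joint speeds; "tau": joint torques, N m; "position": TCP position; "eef_rot": TCP orientation; "contact_force": force on the tool from outside, world axes, zero at the start; "wrist_torque": the same for the moment, N m; "finger_gap": opening from 0.0 (shut) to 1.0 (fully open); "grasp_force": force on a finger pad.
Only numpy, scipy, OpenCV 4.12 (cv2) and the standard library are available. Lean on these libraries where they do the work, as an engineer would, in place of code of your own. Each camera call takes 0.05 s, during which the arm holds its last target. There are 200 camera calls.

## Working session

There is one attempt and no reset: what is moved stays moved. The work goes in short steps, each a Python script; the robot and the scene stay as the last script left them, time stands still between calls to the robot, and variables do not carry over. Pictures are saved under pics/ and viewed, at most 10 in all, crops included, and the job is handed in when it is done.

```bash
mkdir -p pics; python3 - <<'E'
from cell import *
import cv2, numpy as np
ims=[]
for c in("scene","side"):
    f=grab_frame(c); ims.append(f["img"])
    print(c,f["fx"],f["cx"],f["cy"],np.round(f["cam_to_world"],3).tolist())
    for n in("stamp_top","spare_stamp","register","folder"):
        for fn in (tip_of,):
            print(n,[(np.round(d["centre"]).tolist(),round(d["score"],2)) for d in fn(c,n)])
    print("stamp",[(np.round(d["centre"]).tolist(),int(d["mask"].sum()),round(d["score"],2)) for d in silhouettes(c,"stamp")])
    cv2.imwrite(f"pics/{c}0.png",f["img"][:,:,::-1])
print(get_state())
E
```

```text
scene 396.57108866627715 272.59253189899516 208.07311574023106 [[-0.586, -0.487, 0.648, -0.16], [-0.81, 0.355, -0.466, 0.61], [-0.003, -0.798, -0.603, 0.805], [0.0, 0.0, 0.0, 1.0]]
stamp_top [([157.0, 272.0], 0.88), ([180.0, 315.0], 0.75), ([207.0, 246.0], 0.67)]
spare_stamp [([333.0, 215.0], 0.66)]
register [([240.0, 254.0], 0.83), ([333.0, 212.0], 0.19)]
folder [([353.0, 212.0], 0.92)]
stamp [([208.0, 256.0], 756, 0.88), ([158.0, 281.0], 790, 0.8), ([183.0, 328.0], 1003, 0.56)]
side 419.47709908340244 277.92159418827976 207.69783226126233 [[0.999, 0.033, -0.004, 0.586], [0.024, -0.632, 0.774, -0.988], [0.023, -0.774, -0.633, 0.959], [0.0, 0.0, 0.0, 1.0]]
stamp_top [([276.0, 170.0], 0.68), ([282.0, 151.0], 0.5)]
spare_stamp [([268.0, 273.0], 0.89)]
register [([279.0, 206.0], 0.73)]
folder [([249.0, 292.0], 0.95), ([278.0, 206.0], 0.16)]
stamp [([244.0, 160.0], 352, 0.65), ([282.0, 157.0], 225, 0.61), ([276.0, 178.0], 358, 0.52)]
{'clock': 0.6, 'q': array([-1.41220517e+00,  3.26198084e-01, -1.92571649e-01,  1.05202772e+00,
        7.13047519e-06,  1.43657166e+00]), 'joint_velocities': array([ 1.29694318e-03, -1.97271045e-04, -1.37062338e-03,  7.72289258e-05,
        6.82118952e-04, -6.11544373e-04]), 'tau': array([-5.38506283e-04, -4.43095887e+01,  2.62643319e+01,  1.52274111e-03,
       -1.03272496e-04, -1.22826682e-07]), 'position': array([ 0.15876061, -0.5266105 ,  0.23129266]), 'eef_rot': array([-3.10798111e+00, -4.58312397e-01, -1.11782315e-05]), 'contact_force': array([-0.75885577,  0.24670944,  0.21398   ]), 'wrist_torque': array([-0.00370904,  0.05074564, -0.00960467]), 'grasp_force': 0.0, 'finger_gap': 1.0034361260489308}
```

View pics/scene0.png

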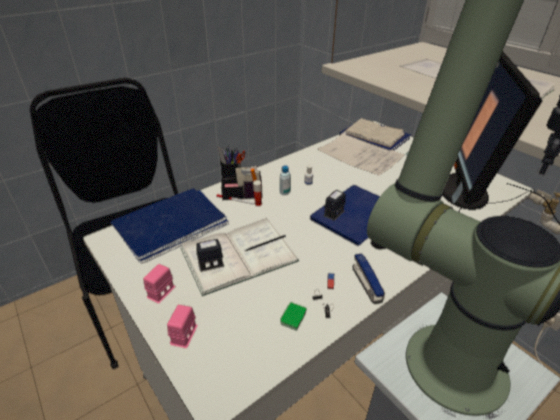

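View pics/side0.png

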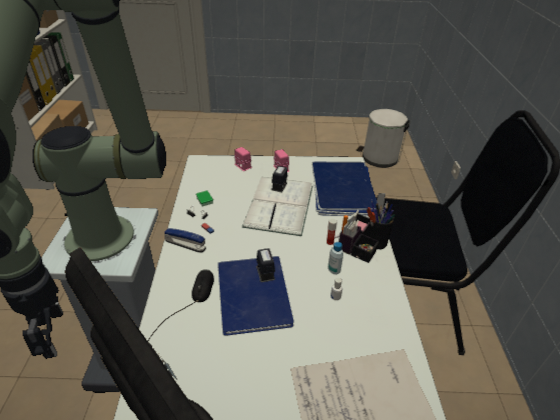

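Scene view: candidates are the black stamp on the register's left page at (208,250), the black stamp on the blue folder at (336,203), and pink look-alikes at (158,281) and (183,328). The one at (208,250) (side view (279,178)) fits, because it is black and stands on the cream left page. I'll triangulate it and confirm with a crop.

```bash
cat > h.py <<'E'
from cell import *
import numpy as np, cv2
from scipy.spatial.transform import Rotation as R
def ray(f,px,T):
    d=T[:3,:3]@np.array([(px[0]-f["cx"])/f["fx"],(px[1]-f["cy"])/f["fy"],1]); return T[:3,3],d/np.linalg.norm(d)
def atz(r,z): o,d=r; return o+d*(z-o[2])/d[2]
def tri(rs):
    A=sum(np.eye(3)-np.outer(d,d) for o,d in rs); b=sum((np.eye(3)-np.outer(d,d))@o for o,d in rs)
    return np.linalg.solve(A,b)
def toolT():
    s=get_state(); T=np.eye(4); T[:3,:3]=R.from_rotvec(s["eef_rot"]).as_matrix(); T[:3,3]=s["position"]; return T
E
python3 - <<'E'
from h import *
fs=grab_frame("scene"); ps=[d["centre"] for d in tip_of("scene","stamp_top")]; reg=tip_of("scene","register")[0]["centre"]
fd=grab_frame("side"); pd=[d["centre"] for d in tip_of("side","stamp_top")]
r=lambda f,p:ray(f,p,f["cam_to_world"])
for p in ps: print("scene",p,atz(r(fs,p),.093))
for p in pd: print("side",p,atz(r(fd,p),.093))
p=min(ps,key=lambda p:np.hypot(p[0]-207,p[1]-246)); q=min(pd,key=lambda p:np.hypot(p[0]-277,p[1]-170))
print("tri",p,q,tri([r(fs,p),r(fd,q)]),"register",atz(r(fs,reg),0))
a=fs["img"][195:315,140:360]; cv2.imwrite("pics/crop.png",cv2.resize(a[:,:,::-1],None,fx=3.5,fy=3.5,interpolation=3))
f=grab_frame("wrist"); print(np.round(f["T_tool_cam"],3).tolist(),f["fx"],f["cx"],f["cy"])
E
```

```text
scene [181.7, 313.8] [0.40986108 0.44847858 0.093     ]
scene [155.1, 274.2] [0.55698626 0.44917394 0.093     ]
scene [207.6, 243.7] [0.57946462 0.29241411 0.093     ]
side [279.1, 170.0] [0.58015066 0.29143044 0.093     ]
side [243.9, 151.1] [0.44031232 0.41422148 0.093     ]
side [278.3, 152.2] [0.57440559 0.41432995 0.093     ]
tri [207.6, 243.7] [279.1, 170.0] [0.58010803 0.29217564 0.09244965] register [0.58360634 0.19393324 0.        ]
[[0.0, -0.963, -0.27, 0.069], [1.0, -0.0, 0.001, -0.0], [-0.001, -0.27, 0.963, -0.143], [0.0, 0.0, 0.0, 1.0]] 363.0054035599276 279.9645866716328 210.58118358419827
```

View pics/crop.png

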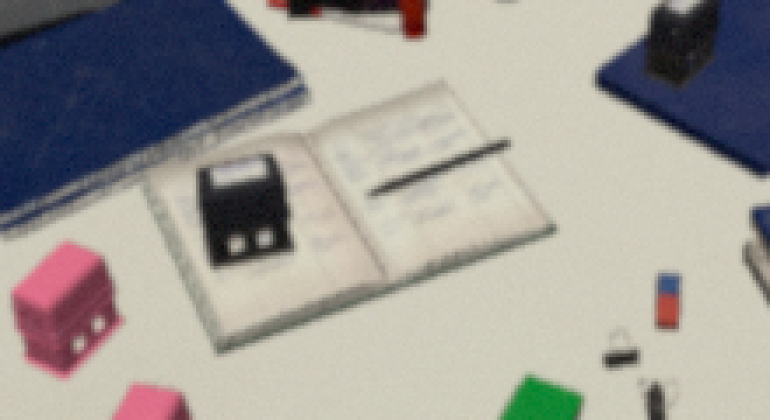

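The crop confirms it: black stamp on the left page at crop (245,205), upright, with pink ones off the book and the spare on the folder. The triangulated height of 92 mm matches the expected 93 mm. Next I'll shut the fingers, retract clear of the monitor, swing over and check with the wrist camera.

```bash
python3 - <<'E'
from h import *
grab(20)
move_l([0.12,-0.40,0.30],0.3)
D=[np.pi,0,0]
movep([0.36,0.18,0.30],D)
movep([0.53,0.29,0.22],D)
sleep(.2)
T=toolT(); f=grab_frame("wrist"); W=T@f["T_tool_cam"]
for d in tip_of("wrist","stamp_top"): print(d["centre"],d["score"],atz(ray(f,d["centre"],W),.093))
im=f["img"][:,:,::-1].copy()
P=np.linalg.inv(W)@np.array([.580,.292,.093,1]); print("proj",f["fx"]*P[0]/P[2]+f["cx"],f["fy"]*P[1]/P[2]+f["cy"])
cv2.imwrite("pics/w1.png",im)
s=get_state(); print(s["clock"],s["position"],s["eef_rot"],s["contact_force"],s["finger_gap"])
E
```

```text
[283.0, 131.7] 0.97 [0.58252253 0.28727433 0.093     ]
[88.3, 126.4] 0.76 [0.58637874 0.42955904 0.093     ]
[100.4, 308.3] 0.76 [0.43729221 0.44050721 0.093     ]
proj 276.5697557587029 135.20649744675865
7.025 [0.52990665 0.2897073  0.22127217] [-3.14101924e+00  4.53779761e-04 -2.48063600e-03] [-0.25323335 -0.1414763  -0.6749461 ] 0.0015380282556804493
```

View pics/w1.png

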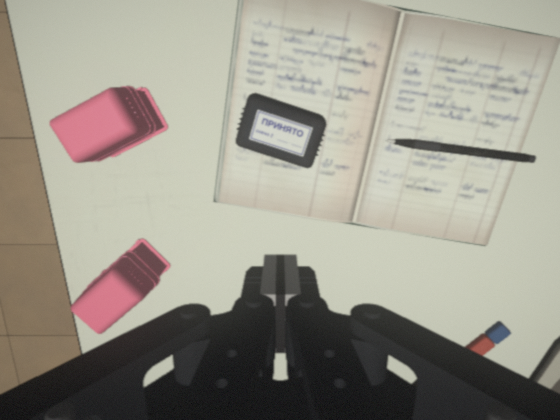

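The wrist view shows the stamp top centred at about (282,131), 5 mm off the earlier estimate, and I'll use the near one. I'll press from above, with force-limited steps.

```bash
python3 - <<'E'
from h import *
D=[np.pi,0,0]; x,y=.582,.288
movep([x,y,.125],D)
sleep(.1)
def p(t): s=get_state(); print(t,round(s["clock"],2),np.round(s["position"],4),np.round(s["contact_force"],1),np.round(s["wrist_torque"],2)); return s
p("above")
print(move_l([x,y,.086],.03,until_force=2.5)); s=p("contact"); zc=s["position"][2]
if zc>.088:
    print(move_l([x,y,zc-.016],.02,until_force=17)); p("down")
    sleep(.35); p("mid"); f=grab_frame("side"); cv2.imwrite("pics/down.png",cv2.resize(f["img"][130:230,210:350,::-1],None,fx=4,fy=4)); sleep(.25); p("held")
    move_l([x,y,zc+.003],.03); p("up")
    move_l([x,y,.2],.15)
    p("away")
E
```

```text
above 7.63 [0.5824 0.2886 0.1273] [0.8 0.1 0.3] [ 0.04 -0.03  0.02]
True
contact 8.65 [0.5818 0.2879 0.0911] [-0.3  0.4  5.1] [0.03 0.02 0.01]
True
down 9.27 [0.5819 0.2879 0.0809] [-2.9 -0.7 11.1] [-0.26  0.65  0.02]
mid 9.62 [0.5819 0.2879 0.0812] [-2.7 -1.4 11.1] [-0.3   0.66  0.01]
held 9.92 [0.5819 0.2879 0.0812] [-1.7 -1.6 11. ] [-0.29  0.63 -0.01]
up 10.55 [0.5816 0.2878 0.0934] [-1.2 -0.8 -0.7] [ 0.    0.02 -0.02]
away 11.41 [0.5814 0.2878 0.1989] [-0.7 -0.3  0.4] [ 0.04 -0.04  0.01]
```

The force held at only 11 N with about 10 mm of travel, so the stamp wasn't quite at its stop. I'll check that it hasn't moved, then press again more deeply.

```bash
python3 - <<'E'
from h import *
D=[np.pi,0,0]
movep([.53,.29,.22],D); sleep(.2)
T=toolT(); f=grab_frame("wrist"); W=T@f["T_tool_cam"]
d=tip_of("wrist","stamp_top")[0]; print(d["centre"],d["score"],atz(ray(f,d["centre"],W),.093))
cv2.imwrite("pics/w2.png",f["img"][:,:,::-1])
a=cv2.imread("pics/w1.png")[80:180,220:350,::-1]; print("diff shift",cv2.phaseCorrelate(np.float64(cv2.cvtColor(a.copy(),7)),np.float64(cv2.cvtColor(f["img"][80:180,220:350].copy(),7))), get_state()["position"])
x,y=.5825,.288
movep([x,y,.12],D); sleep(.15)
def p(t): s=get_state(); print(t,round(s["clock"],2),np.round(s["position"],4),np.round(s["contact_force"],1),np.round(s["wrist_torque"],2)); return s
move_l([x,y,.097],.05); p("near")
print(move_l([x,y,.076],.015,until_force=25)); p("down")
sleep(.3); p("mid"); sleep(.3); s=p("held")
E
```

```text
[279.1, 135.8] 0.8 [0.5799483  0.29015091 0.093     ]
diff shift ((0.5170710346025658, 0.2677871670276062), 0.9674435721791768) [0.53040981 0.28973163 0.21911539]
near 13.32 [0.5823 0.2879 0.0967] [ 0.6 -0.8  0.5] [-0.02 -0.02 -0.04]
True
down 14.53 [0.5828 0.2881 0.0809] [-2.9 -1.1 11.5] [-0.33  0.72  0.01]
mid 14.83 [0.5828 0.2881 0.0813] [-3.1 -1.5 10.9] [-0.26  0.7   0.03]
held 15.13 [0.5828 0.2881 0.0813] [-3.5 -1.  10.7] [-0.3   0.74 -0.01]
```

The stop triggered on hitting the hard end, then relaxed slightly. It's still in contact, so I'll creep down in 0.4 mm steps to a steady load above 13 N and hold there.

```bash
python3 - <<'E'
from h import *
x,y=.5825,.288
def p(t): s=get_state(); print(t,round(s["clock"],2),np.round(s["position"],4),np.round(s["contact_force"],1),np.round(s["wrist_torque"],2)); return s
z=p("start")["position"][2]
for i in range(10):
    z-=.0004; move_l([x,y,z],.01); sleep(.05); s=p(i)
    if s["contact_force"][2]>19: break
sleep(.35); p("mid"); sleep(.35); p("held")
move_l([x,y,.096],.03); p("up"); move_l([x,y,.2],.2)
movep([.53,.29,.22],[np.pi,0,0]); sleep(.2)
T=toolT(); f=grab_frame("wrist"); W=T@f["T_tool_cam"]
d=tip_of("wrist","stamp_top")[0]; print(d["centre"],d["score"],atz(ray(f,d["centre"],W),.093))
a=cv2.imread("pics/w1.png")[80:180,220:350,::-1]; print(cv2.phaseCorrelate(np.float64(cv2.cvtColor(a.copy(),7)),np.float64(cv2.cvtColor(f["img"][80:180,220:350].copy(),7))),get_state()["position"])
cv2.imwrite("pics/w3.png",f["img"][:,:,::-1]); p("end")
E
```

```text
start 15.13 [0.5828 0.2881 0.0813] [-3.5 -1.  10.7] [-0.3   0.74 -0.01]
0 15.47 [0.5828 0.2881 0.0826] [-2.8 -1.  10.4] [-0.34  0.73 -0.03]
1 15.77 [0.5828 0.2881 0.0822] [-2.7 -0.8 10.5] [-0.36  0.75  0.01]
2 16.07 [0.5828 0.2881 0.0818] [-3.2 -1.9 11. ] [-0.36  0.7  -0.07]
3 16.37 [0.5828 0.2881 0.0814] [-2.9 -2.4 11.2] [-0.32  0.74 -0.01]
4 16.67 [0.5828 0.2881 0.0811] [-3.3 -1.5 11.9] [-0.34  0.75 -0.04]
5 16.97 [0.5828 0.288  0.0807] [-3.5 -0.6 11.8] [-0.42  0.79 -0.08]
6 17.27 [0.5828 0.2881 0.0804] [-3.1 -1.6 12.1] [-0.39  0.8   0.01]
7 17.57 [0.5828 0.2881 0.0803] [-4.  -2.4 13.6] [-0.41  0.95 -0.01]
8 17.87 [0.5829 0.2881 0.0803] [-3.9 -2.7 15.6] [-0.54  1.09 -0.03]
9 18.17 [0.583  0.2881 0.0803] [-6.  -2.8 17.7] [-0.59  1.26  0.02]
mid 18.52 [0.5829 0.2881 0.0802] [-4.8 -2.7 17.4] [-0.57  1.3  -0.01]
held 18.87 [0.583  0.2881 0.0803] [-6.1 -2.3 16.9] [-0.6   1.26  0.02]
up 19.64 [0.5822 0.2879 0.0954] [-0.1 -0.8  0.5] [-0.06 -0.05  0.02]
[86.5, 125.7] 0.84 [0.58700579 0.42901629 0.093     ]
((0.46644454859959694, -0.008313976106556709), 0.9532012099842834) [0.53032598 0.28969755 0.21898604]
end 20.94 [0.5303 0.2897 0.219 ] [ 0.1 -0.5  0.8] [ 0.01 -0.03 -0.06]
```

View pics/w3.png

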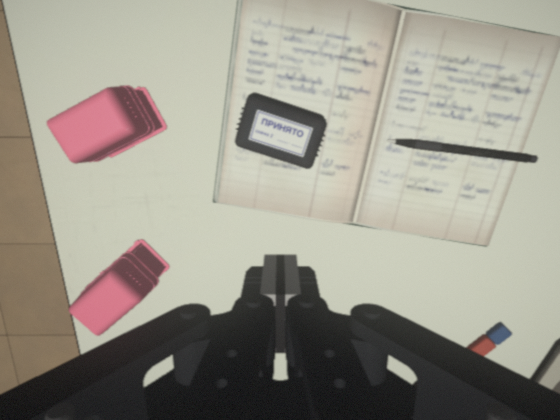

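The body reached its hard stop: z stayed at 0.0803 m while the load rose from 12 to 17 N. It was held there for about 1 s, then sprang back up. The last picture shows the stamp at (282,131), where it was before, with the register and pen also unmoved.

```bash
python3 -c "
from cell import *
print(sign_off())"
```

```text
the job is handed in; nothing more can be done
None
```

The stamp on the register was pressed fully down and held for about 1 s, then sprang back up unmoved, and the job is handed in; two earlier presses stopped about 1 mm short of a steady hold at the bottom, so the page may carry more than one imprint.

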